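# Load a cylinder cell into the spring-contact test fixture

### The job

Take the cell from its stand and load it into the test fixture: flat end first against the spring contact under the hood, push the spring in with the cell tilted, then tip the button end down behind the fixed end wall until the cell lies level, fully home on the bay's floor, and let go. Feel for the spring and press gently, never ramming the spring against its stop or the cell against the fixture, and do not disturb the spool, the jar or the screwdriver.

Things in the scene. Friction and masses are not known exactly. Their poses are not given: they have to be found in the camera images.
- cell: Steel cylinder battery cell, 32 mm diameter, 70 mm long, about 0.14 kg, lying level in the stand, axis 36 mm above the bench. Origin on its axis, 35 mm from either end; x axis along the cell towards its button end; y and z mean nothing (it may be rolled). Its sides are free for fingers within 18 mm of mid-length, down to 8 mm above the bench.
- button_end (a point): Tip of the cell's button, on the cell's axis. The button is 13 mm wide and 2.5 mm high (included in the 70 mm).
- flat_end (a point): Centre of the cell's flat end face, opposite the button.
- stand: Fixed cradle in which the cell starts: plate 96 x 60 x 6 mm, with a 24 mm wide spine (top 20 mm above the bench) under the cell, side rails (top 28 mm, 20 to 32 mm either way from the middle) and end stops (top 28 mm, 40 mm from the middle). Origin under its centre at bench height; x along the cradle.
- fixture: Cell test fixture, fixed: dark steel base plate (top z = 10 mm; x -110 to 54 mm, 76 mm wide), light grey bay for one cell on it, ivory terminal box behind (x -106 to -70 mm, top 44 mm, brass posts to 60 mm). Origin at bench height below the bay's nominal middle; x along the bay from spring end (-x) to fixed end (+x), z up. All fixture coordinates below are in this frame.
- bay_middle (a point): Nominal middle of a seated cell: x 0, y 0, z 40 mm (bay floor z = 24 mm, a 24 mm wide spine). The bay is screwed on through slots: all of it (floor, spring, wall, hood, rails) stands up to 10 mm off nominal along x, either way; these points do not show that: find it by feel or sight. It does not shift under the forces of the job.
- spring_nose (a point): Nominal free position of the nose of the spring contact, a brass domed plunger 12 mm wide: x -29, z 40 mm (see bay_middle). It can be pushed in, to -x, by 9 mm to a hard stop: about 2 N at first touch, 4.5 N at 6 mm (cell seated), 5.6 N at 9 mm. The cell must be pushed 6 to 9 mm in to pass the end wall. Friction at both contacts can hold a cell up, so push it down to the floor.
- end_wall (a point): Nominal top of the inner face of the fixed end wall (brass contact): x 35, z 39 mm; wall 5 mm thick, 40 mm wide, 1 mm below the seated button's middle. Side rails near both ends of the bay, 34 mm apart, top z 32 mm, x -28 to -21 and 21 to 33 mm; between them the sides are open for fingers down to the base plate.
- hood_edge (a point): Nominal front edge, underside, of the hood over the spring: x -27, z 68 mm. The hood is 4 mm thick, reaches back to x -54 mm, with cheeks 38 mm apart below it. The cell's flat end goes in under it with the button end raised about 24 degrees (20 to 27 fits), its flat-end centre at z about 41 mm; it cannot go in level or from above.
- spool: Bystander: small grey spool standing on end, 52 mm diameter, 39 mm high; origin under its centre.
- jar: Bystander: closed jar, 56 mm diameter, 60 mm high; origin under its centre.
- driver: Bystander: screwdriver lying on the bench, about 0.2 m long, along its x.
Not all that is in view belongs to the job. What is shaped like the cell but purple or red is not meant. Of the things that look like the fixture, the smaller one is meant.

How it is judged (in metres and radians):
On the way:
1. the flat end, under the hood with the button end tilted up, presses on the spring contact (angle between cell's own x axis and vertical below 1.45 rad and x of flat_end in the frame of fixture between -0.06 and -0.016 m and z of flat_end in the frame of fixture below 0.052 m and contact force between cell and fixture above 2 N), for 0.1 s.
At the end, for the whole second after the job is handed in: The cell is released and at rest in the bay, button end at the fixed end wall: its axis 40 mm (within 3 mm) above the bench, level within 0.04 rad, within 4 mm sideways of the bay's middle line and 0.08 rad of its direction, its middle within 13.5 mm along the bay of the fixture's nominal middle (z of cell in the frame of fixture between 0.037 and 0.043 m and y of cell in the frame of fixture between -0.004 and 0.004 m and x of cell in the frame of fixture between -0.0135 and 0.0135 m and x of button_end in the frame of fixture above 0.02 m and angle between cell's own x axis and vertical between 1.53 and 1.61 rad and angle between the x axis of cell and the x axis of fixture, either way round below 0.08 rad and linear speed of cell below 0.01 m/s); the robot touches nothing.
It fails at once if the cell is pressed against the fixture with more than 22 N in all (contact force between cell and fixture above 22 N).
It fails at once if the robot presses on the fixture itself with more than 20 N (contact force between any of the fingers, the arm and fixture above 20 N).
It fails at once if the spool is disturbed (moved more than 15 mm) (distance of spool from where it was at the start of the episode above 0.015 m).
It fails at once if the jar is disturbed (moved more than 15 mm) (distance of jar from where it was at the start of the episode above 0.015 m).
It fails at once if the screwdriver is disturbed (moved more than 15 mm) (distance of driver from where it was at the start of the episode above 0.015 m).
It also fails if it takes over 58 s, if anything falls off the work surface, if the arm or the gripper's body presses on something with over 40 N, if the wrist force passes 120 N, or if a joint passes its speed limit or range.

### The arm

A 6-joint arm with a two-finger parallel gripper is mounted at the origin on the work surface. World frame = base frame: x ahead of the robot, y to its left, z up, the work surface at z = 0. Lengths are in mm, angles in rad, forces in N, time in s.
With the tool pointing down it reaches from about 400 to 825 mm from the base axis. Payload 7 kg.
Tool frame: the origin (TCP) lies at the very end of the fingers, on their centre line; the grasp point (between the pads) lies 19 mm behind it; z points along the fingers, y is the line along which they close (so a half turn about z gives the same grasp; the last joint's range is limited). The gripper opens to 88 mm and grips with 3 to 60 N. Pads are 19 mm wide; open, the fingers measure 130 mm over their backs; the gripper's body (78 mm by 193 mm) begins 47 mm behind the grasp point.
Start: joints at [1.462, 0.359, 0.012, 0, -1.224, -0.288], TCP at [260.873, 622.527, 205.561] pointing down, gripper open.
Joint ranges: [-3.07, 3.07], [-1.43, 2.12], [-1.02, 1.25], [-3.03, 1.67], [-3.05, -0], [-3.03, 3.03]. Speed limits (rad/s): [2.39, 2.39, 3.01, 3.14, 3.14, 3.14].

### API

Orientations are given as a unit quaternion [x, y, z, w].
In Python, from plant import bot gives the robot as it stands. Calls block until the motion is done:
- bot.move_ptp(position, orientation): joint-space move of the TCP to a pose.
- bot.line_to(position, velocity=150, ori=None): straight line of the TCP; ori=None keeps the orientation; velocity is the mean speed in mm/s.
- bot.move_joints(angles): joint-space move.
- bot.move_gripper(opening, force=None): finger opening in mm; force is the grip in N (None keeps the last); returns when the fingers have stopped.
- bot.pause(seconds).
- bot.solve_ik(position, orientation): joint angles nearest the present ones, or None.
- bot.read_state(): the state.
- bot.camera(name): name is "scene" or "top"; returns the picture (480x640x3 uint8, red, green, blue); there is no depth.
- bot.get_calibration(name): a dict with "fx", "fy", "cx", "cy" (pixels), "view" (4x4, takes a point from world to camera coordinates). Camera axes: x right, y up, looking along -z (the intrinsics and any distortion apply to the point x, -y, -z); pixel columns grow to the right and rows downward; lengths in mm; the calibration is good to about 2 mm. A picture is of the moment at which its call begins. get_calibration takes no time and is no camera call.
A pose or a line that the arm cannot do raises bot.Unreachable and nothing moves.
- bot.close_job(): hands the job in; it is judged then, once.
The state is a dict: "t": time; "joint_pos": joint angles; "qvel": joint speeds; "tau": joint torques, N m; "tcp_pos": TCP position; "eef_rot": TCP orientation; "contact_force": force on the tool from outside, world axes, zero at the start; "moment": the same for the moment, N m; "width": finger opening in mm; "finger_force": force on a finger pad.
Only numpy, scipy, OpenCV 4.12 (cv2) and the standard library are available. Lean on these libraries where they do the work, as an engineer would, in place of code of your own. Each camera call takes 0.05 s, during which the arm holds its last target. There are 200 camera calls.

## Working session

There is one attempt and no reset: what is moved stays moved. The work goes in short steps, each a Python script; the robot and the scene stay as the last script left them, time stands still between calls to the robot, and variables do not carry over. Pictures are saved under pics/ and viewed, at most 12 in all, crops included, and the job is handed in when it is done.

```bash
ls; mkdir -p pics; python3 - <<'E'
from plant import bot
import cv2
for n in("scene","top"):
    im=bot.camera(n); cv2.imwrite(f"pics/{n}0.png",im[:,:,::-1])
    c=bot.get_calibration(n); print(n,c)
s=bot.read_state();print(s)
E
```

```text
pics
scene {'fx': 478.95956768477754, 'fy': 478.95956768477754, 'cx': 313.7853301043961, 'cy': 237.04266815745288, 'view': array([[-7.90534700e-01,  6.12379052e-01,  6.83991531e-03,
         4.37211022e+02],
       [-5.09798904e-01, -6.64218254e-01,  5.46735025e-01,
         2.31285730e+02],
       [ 3.39352273e-01,  4.28726028e-01,  8.37277748e-01,
        -1.36754470e+03],
       [ 0.00000000e+00,  0.00000000e+00,  0.00000000e+00,
         1.00000000e+00]])}
top {'fx': 479.46197371613727, 'fy': 479.46197371613727, 'cx': 321.4200871902577, 'cy': 231.90291776350662, 'view': array([[ 9.60257910e-03, -9.99927116e-01,  7.31802714e-03,
        -3.34810651e+01],
       [ 9.75388970e-01,  1.09786089e-02,  2.20217681e-01,
        -5.83922313e+02],
       [-2.20281972e-01,  5.02326526e-03,  9.75423303e-01,
        -1.02316318e+03],
       [ 0.00000000e+00,  0.00000000e+00,  0.00000000e+00,
         1.00000000e+00]])}
{'t': 0.1, 'joint_pos': array([ 1.46209736e+00,  3.59303451e-01,  1.11826889e-02, -2.99749259e-04,
       -1.22411824e+00, -2.88099621e-01]), 'qvel': array([ 0.00199833, -0.00013246,  0.00344246, -0.00015107,  0.00012233,
       -0.00138468]), 'tau': array([-2.84429865e-03, -5.84163630e+01,  2.93752921e+01,  7.01549962e+00,
        1.01675437e-02, -4.92768561e-05]), 'tcp_pos': array([260.71689854, 622.1196247 , 204.73965074]), 'eef_rot': array([ 9.80373010e-01, -1.97150251e-01, -7.57370838e-05,  7.31063356e-04]), 'contact_force': array([ 0.61582324,  0.28380947, -0.52855289]), 'moment': array([-0.05595013, -0.02402822, -0.00098715]), 'finger_force': 0.0, 'width': 87.5881534042919}
```

View pics/scene0.png

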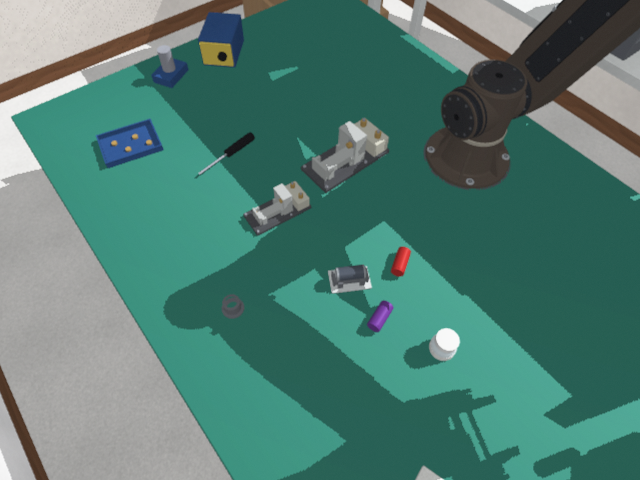

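View pics/top0.png

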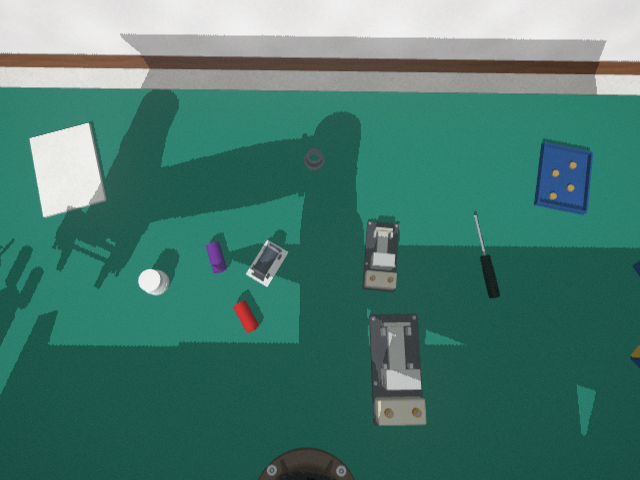

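The scene view shows the small fixture at (278,207) and the cell in its stand at (350,275). The top view shows the fixture at (381,255), its terminal box towards the robot, and the stand at (268,262). Next I'll look at enlarged crops.

```bash
python3 - <<'E'
import cv2,numpy as np
t=cv2.imread("pics/top0.png");s=cv2.imread("pics/scene0.png")
def c(im,x,y,w,h,f): return cv2.resize(im[y:y+h,x:x+w],None,fx=f,fy=f,interpolation=cv2.INTER_CUBIC)
a=c(t,350,210,64,96,6) # 384x576
b=np.vstack([c(t,236,232,64,58,5),c(s,316,250,64,58,5)]) #320x580
cv2.imwrite("pics/c1.png",np.hstack([a,b[:576]]))
cv2.imwrite("pics/c2.png",c(s,238,175,80,62,9))
E
```

```text
(no output)
```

View pics/c1.png

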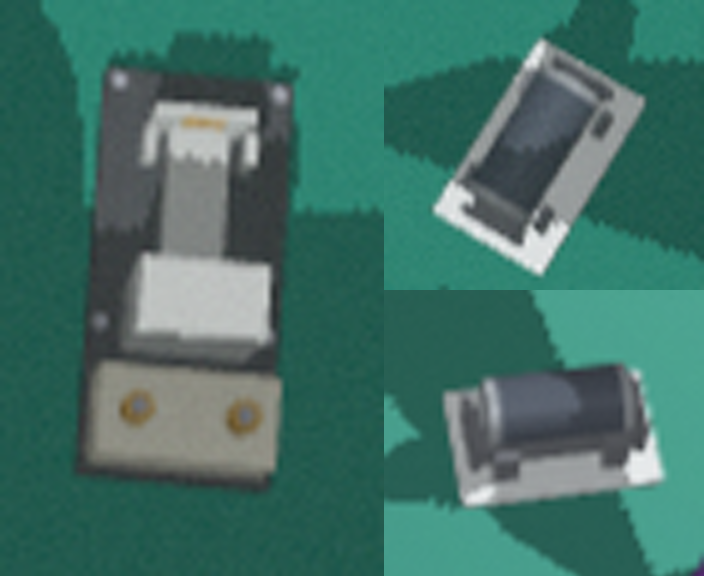

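View pics/c2.png

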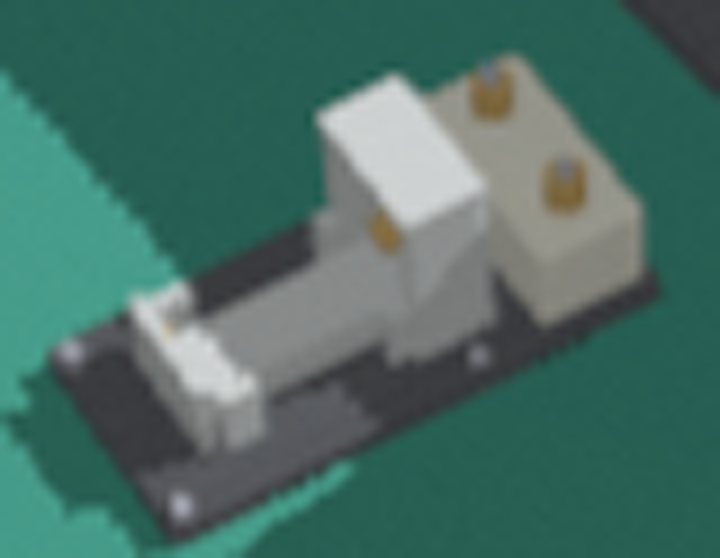

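The fixture crop shows clear features: base screws, posts, the wall top with the brass line at (205,123), and the hood's front edge at y≈260. The cell's two ends aren't clearly told apart yet. I'll compute positions now.

```bash
cat > h.py <<'E'
import numpy as np, cv2
from plant import bot
C={n:bot.get_calibration(n) for n in("top","scene")}
def ray(n,u,v):
    c=C[n];R=c["view"][:3,:3];t=c["view"][:3,3]
    d=R.T@np.array([(u-c["cx"])/c["fx"],-(v-c["cy"])/c["fy"],-1.0]);return -R.T@t,d
def onz(n,u,v,z):
    o,d=ray(n,u,v);return o+d*(z-o[2])/d[2]
def proj(n,p):
    c=C[n];q=c["view"][:3,:3]@np.asarray(p,float)+c["view"][:3,3]
    return np.array([c["cx"]+c["fx"]*q[0]/-q[2],c["cy"]-c["fy"]*q[1]/-q[2]])
E
python3 - <<'E'
from h import *
np.set_printoptions(precision=1,suppress=True)
T=lambda x,y:(350+x/6,210+y/6); S=lambda x,y:(238+x/9,175+y/9)
print("cam",[ray(n,300,200)[0] for n in C])
for nm,z,t,s in [("screw1",11,(119,79),(71,352)),("screw2",11,(280,94),(181,503)),("screw3",11,(99,320),None),("screw4",11,None,(478,357)),
 ("post1",60,(138,405),(490,75)),("post2",60,(245,413),(567,167)),
 ("hoodL",72,(142,256),(318,117)),("hoodR",72,(270,264),(405,225)),("wallinL",39,(190,123),None),("wallinR",39,(225,125),None),
 ("wallOutL",39,(153,103),(133,297)),("wallOutR",39,(260,110),(207,405)),
 ("box",44,(98,360),None),("box",44,(282,376),(543,260))]:
    print(nm, onz("top",*T(*t),z) if t else '', onz("scene",*S(*s),z) if s else '')
Tt=lambda x,y:(236+(x-384)/5,232+y/5); Ss=lambda x,y:(316+(x-384)/5,250+(y-290)/5)
for t in [(545,38),(645,98),(540,275),(434,210)]: print("standT",onz("top",*Tt(*t),6))
for t in [(443,393),(660,478),(468,507),(637,370)]: print("standS",onz("scene",*Ss(*t),6))
for t in [(485,385),(625,365),(497,445),(635,430)]: print("cellS",onz("scene",*Ss(*t),40))
t0=cv2.imread("pics/top0.png");s0=cv2.imread("pics/scene0.png")
def c(im,x,y,w,h,f): return cv2.resize(im[y:y+h,x:x+w],None,fx=f,fy=f,interpolation=cv2.INTER_CUBIC)
o=np.hstack([c(t0,248,240,40,40,10),c(s0,330,258,40,40,10)])
cv2.imwrite("pics/c3.png",np.clip(o.astype(float)*1.8,0,255).astype('uint8'))
E
```

```text
cam [array([ 344.5,  -21.9, 1126.9]), array([ 927.6,  472.2, 1015.6])]
screw1 [ 619.3 -143.5   11. ] [ 616.3 -204.9   11. ]
screw2 [ 613.8 -207.8   11. ] [ 620.6 -142.4   11. ]
screw3 [ 521.9 -134.5   11. ] 
screw4  [ 524.7 -132.4   11. ]
post1 [ 482.2 -143.7   60. ] [ 482.9 -180.8   60. ]
post2 [ 479.7 -183.5   60. ] [ 485.5 -140.8   60. ]
hoodL [ 536.4 -144.6   72. ] [ 535.7 -189.7   72. ]
hoodR [ 533.9 -192.3   72. ] [ 538.6 -144.    72. ]
wallinL [ 595.1 -167.9   39. ] 
wallinR [ 594.4 -181.4   39. ] 
wallOutL [ 602.9 -153.6   39. ] [ 600.6 -191.4   39. ]
wallOutR [ 600.6 -195.2   39. ] [ 605.1 -148.    39. ]
box [ 501.3 -130.6   44. ] 
box [ 495.9 -200.3   44. ] [ 503.4 -128.6   44. ]
standT [577.4  99.1   6. ]
standT [548.8  50.7   6. ]
standT [464.4  97.6   6. ]
standT [494.3 148.4   6. ]
standS [550.8  52.1   6. ]
standS [498.2 150.2   6. ]
standS [579.6 106.8   6. ]
standS [468.2  99.5   6. ]
cellS [545.3  74.8  40. ]
cellS [486.4 106.5  40. ]
cellS [560.8 102.6  40. ]
cellS [505.4 135.4  40. ]
```

View pics/c3.png

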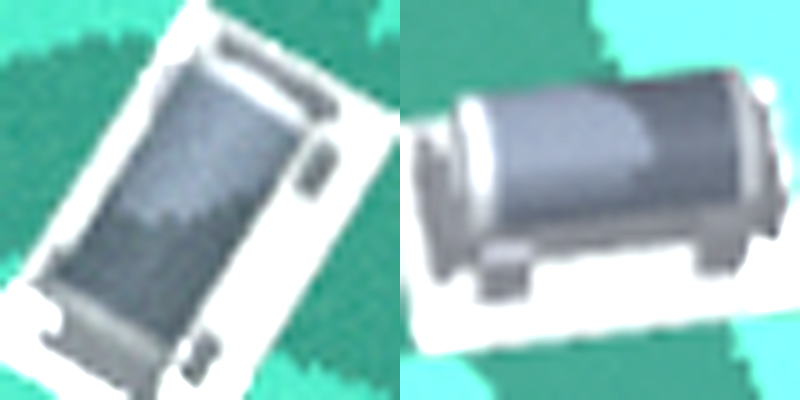

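The cell's ends still can't be told apart. Fixture estimate: yaw about -4.9°, bay middle about (562.7,-169.3), so the bay is about -8 mm off nominal. Cell: centre about (522.7,100.5), axis at about -29.6°. I'll pick it up, tilt it in view of the camera and identify the button end there.

```bash
cat >> h.py <<'E'
from scipy.spatial.transform import Rotation as Ro
def tool(c,yaw,th,g=19):
    """c: grasp point (world), yaw: world dir of tool x, th: tool x raised by th (rad)"""
    x=np.array([np.cos(yaw)*np.cos(th),np.sin(yaw)*np.cos(th),np.sin(th)])
    y=np.array([np.sin(yaw),-np.cos(yaw),0]); z=np.cross(x,y)
    return np.asarray(c)+g*z, Ro.from_matrix(np.c_[x,y,z]).as_quat()
def st(tag=""):
    s=bot.read_state();print(tag,"t%.1f"%s["t"],"tcp",s["tcp_pos"].round(1),"F",s["contact_force"].round(1),"M",s["moment"].round(2),"w%.1f ff%.1f"%(s["width"],s["finger_force"]),flush=True);return s
E
python3 - <<'E'
from h import *
D=np.radians
c=np.array([522.7,100.5,36]);yaw=D(-29.6)
for cc,yw,th in [(c,yaw,0),(c+[0,0,120],D(20),D(28)),([562,-169,60],D(-4.9),D(24)),([562,-169,60],D(175.1),D(-24)),([562,-169,40],D(175.1),0)]:
    q=bot.solve_ik(*tool(cc,yw,th)); print(None if q is None else np.round(q,2))
bot.move_gripper(60,30)
bot.move_ptp(*tool(c+[0,0,110],yaw,0)); st()
p,q=tool(c,yaw,0)
bot.line_to(p,80); st("down")
bot.move_gripper(25,30); st("grip")
bot.line_to(p+[0,0,120],120); st("up")
bot.move_ptp(*tool(c+[0,0,120],D(20),D(28)));bot.pause(.2); st("show")
for n in C: cv2.imwrite(f"pics/{n}1.png",bot.camera(n)[:,:,::-1])
P=[proj(n,c+[0,0,120]) for n in("top","scene")];print(P)
def cr(n,p,r=38,f=10):
    im=cv2.imread(f"pics/{n}1.png");x,y=p.astype(int);return cv2.resize(im[max(y-r,0):y+r,x-r:x+r],(400,400),interpolation=cv2.INTER_CUBIC)
cv2.imwrite("pics/c4.png",np.clip(np.hstack([cr("top",P[0]),cr("scene",P[1])])*1.5,0,255).astype("uint8"))
E
```

```text
[ 0.56  0.33 -0.53  0.   -0.71  0.5 ]
[ 0.58 -0.07 -0.99  0.57 -0.2   0.81]
None
None
[ 0.04  0.4  -0.41  0.   -0.77 -1.7 ]
 t2.9 tcp [523.  101.3 127.1] F [-0.8  0.9 -0.3] M [-0.02 -0.01  0.05] w60.0 ff0.0
down t4.4 tcp [523.1 100.7  17.5] F [ 0.1 -0.3  0.5] M [0.01 0.   0.01] w59.9 ff0.0
grip t5.0 tcp [522.8 100.5  17.1] F [-0.6 -0.3  2.5] M [0.11 0.12 0.03] w29.8 ff29.9
up t6.2 tcp [522.1 100.3 136.2] F [-0.8  0.5 -1.9] M [0.08 0.04 0.01] w30.1 ff29.7
show t7.2 tcp [532.1 104.  139.4] F [-0.5  0.2 -1.4] M [-0.63  1.65 -0.07] w30.0 ff29.7
[array([259.24546109, 250.69410559]), array([354.59598887, 244.88791461])]
```

View pics/c4.png

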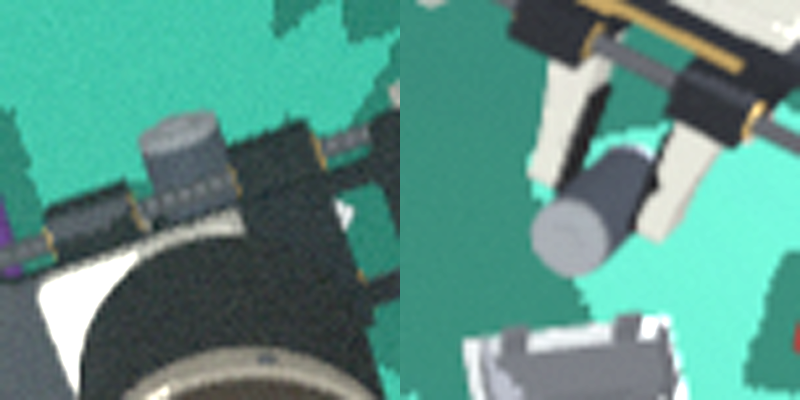

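The raised end (tool +x) is a plain flat disc at scene crop (572,235) and top crop (180,133), so the button points along tool -x. The 24° lean is out of IK range at the fixture. I'll check which leans are feasible for a regrasp and measure the offset along the axis.

```bash
python3 - <<'E'
from h import *
D=np.radians
s=bot.read_state();R=Ro.from_quat(s["eef_rot"]).as_matrix();g=s["tcp_pos"]-19*R[:,2]
print("grasp",g,"x",R[:,0])
o1,d1=ray("scene",348.7,250.7);o2,d2=ray("top",255.2,237.3)
A=np.c_[d1,-d2];k=np.linalg.lstsq(A,o2-o1,rcond=None)[0];a=o1+k[0]*d1;b=o2+k[1]*d2;m=(a+b)/2
print("gap",np.linalg.norm(a-b),"flat in tool frame about grasp",R.T@(m-g), "scene/top proj of expected",proj("scene",g+35*R[:,0]),proj("top",g+35*R[:,0]))
F=np.array([562.7,-169.3]);u=np.array([np.cos(D(-4.9)),np.sin(D(-4.9))])
for sx,yw in((1,D(-4.9)),(-1,D(175.1))):
  for z,xx in((41,0),(56,0),(56,20)):
    r=[]
    for th in range(-28,29,4):
        q=bot.solve_ik(*tool(np.r_[F+u*xx,z],yw,D(th))); r.append((th,np.round(q,1).tolist() if th%12==0 else 1) if q is not None else (th,0))
    print(sx,z,xx,r)
for yw in(-29.6,150.4):
    print(yw,[(th,bot.solve_ik(*tool([522.7,100.5,36],D(yw),D(th))) is not None) for th in range(-28,29,4)])
E
```

```text
grasp [523.34601245 100.74139674 155.94922387] x [0.83007477 0.3015211  0.4691065 ]
gap 1.1703396028738178 flat in tool frame about grasp [28.42641171  0.8422658   1.24872198] scene/top proj of expected [347.64725364 251.59045013] [253.53904091 234.81972873]
1 41 0 [(-28, 1), (-24, [0.0, 0.6, -0.0, -0.0, -1.3, 1.5]), (-20, 1), (-16, 1), (-12, [0.0, 0.5, -0.2, -0.0, -1.1, 1.5]), (-8, 1), (-4, 1), (0, [0.0, 0.4, -0.4, 0.0, -0.8, 1.4]), (4, 1), (8, 1), (12, [0.1, 0.3, -0.6, 0.1, -0.4, 1.4]), (16, 1), (20, 1), (24, 0), (28, 0)]
1 56 0 [(-28, 1), (-24, [0.0, 0.6, -0.0, -0.0, -1.3, 1.5]), (-20, 1), (-16, 1), (-12, [0.0, 0.5, -0.2, -0.0, -1.1, 1.5]), (-8, 1), (-4, 1), (0, [0.0, 0.4, -0.4, 0.0, -0.8, 1.4]), (4, 1), (8, 1), (12, [0.1, 0.3, -0.6, 0.1, -0.5, 1.4]), (16, 1), (20, 1), (24, 0), (28, 0)]
1 56 20 [(-28, 1), (-24, [0.0, 0.6, 0.0, -0.0, -1.4, 1.5]), (-20, 1), (-16, 1), (-12, [0.0, 0.5, -0.2, -0.0, -1.1, 1.5]), (-8, 1), (-4, 1), (0, [0.0, 0.4, -0.3, 0.0, -0.8, 1.4]), (4, 1), (8, 1), (12, [0.1, 0.3, -0.6, 0.1, -0.5, 1.4]), (16, 1), (20, 1), (24, 0), (28, 0)]
-1 41 0 [(-28, 0), (-24, 0),
[... 484 characters left out ...]
0.6, -0.0, -0.0, -1.3, -1.7]), (28, 1)]
-1 56 20 [(-28, 0), (-24, 0), (-20, 1), (-16, 1), (-12, [0.1, 0.3, -0.6, 0.1, -0.5, -1.8]), (-8, 1), (-4, 1), (0, [0.0, 0.4, -0.3, 0.0, -0.8, -1.7]), (4, 1), (8, 1), (12, [0.0, 0.5, -0.2, -0.0, -1.1, -1.7]), (16, 1), (20, 1), (24, [0.0, 0.6, 0.0, -0.0, -1.4, -1.7]), (28, 1)]
-29.6 [(-28, True), (-24, True), (-20, True), (-16, True), (-12, True), (-8, True), (-4, True), (0, True), (4, True), (8, True), (12, True), (16, True), (20, False), (24, False), (28, False)]
150.4 [(-28, False), (-24, False), (-20, False), (-16, True), (-12, False), (-8, True), (-4, True), (0, True), (4, True), (8, True), (12, True), (16, True), (20, True), (24, True), (28, True)]
```

```bash
cat >> h.py <<'E'
D=np.radians
YF=D(-4.9); U=np.array([np.cos(YF),np.sin(YF),0]); V=np.array([-U[1],U[0],0])
BAY=np.array([562.7,-169.3,0]); DEL=D(12); OFF=35.0  # flat end at OFF along tool x from grasp point
def cellpose(fx,fz,th,fy=0.,off=None):
    """TCP pose with the flat end at bay (fx,fy,fz), button raised by th"""
    off=OFF if off is None else off
    g=BAY+U*(fx+off*np.cos(th))+V*fy+np.array([0,0,fz+off*np.sin(th)])
    return tool(g,YF+np.pi,DEL-th)
E
python3 - <<'E'
from h import *
c=np.array([522.7,100.5,36]);yaw=D(-29.6);a=np.array([np.cos(yaw),np.sin(yaw),0])
bot.move_ptp(*tool(c+[0,0,120],yaw,0))
bot.line_to(tool(c+[0,0,25],yaw,0)[0],150)
bot.line_to(tool(c+[0,0,0.3],yaw,0)[0],40); st("set")
bot.move_gripper(60,30)
p,q=tool(c-3*a,yaw,DEL); bot.line_to(p,40,ori=q); st("tilt")
bot.move_gripper(25,40); st("grip")
bot.line_to(p+[0,0,110],150); 
bot.move_ptp(*cellpose(-8,110,D(24)));bot.pause(.3); s=st("stage")
for n in C: cv2.imwrite(f"pics/{n}2.png",bot.camera(n)[:,:,::-1])
R=Ro.from_quat(s["eef_rot"]).as_matrix();g=s["tcp_pos"]-19*R[:,2];print(g,[proj(n,g) for n in("top","scene")])
def cr(n,w):
    im=cv2.imread(f"pics/{n}2.png");x,y=proj(n,g-[0,0,30]).astype(int);return cv2.resize(im[y-48:y+48,x-32:x+32],(400,600),interpolation=cv2.INTER_CUBIC)
cv2.imwrite("pics/c5.png",np.clip(np.hstack([cr("top",0),cr("scene",0)])*1.4,0,255).astype("uint8"))
E
```

```text
set t9.6 tcp [522.3 100.3  17.1] F [-1.1 -0.3  1.6] M [-0.11  0.62  0.04] w30.5 ff29.9
tilt t11.0 tcp [523.7 100.2  17.7] F [0.4 0.7 0.1] M [0.32 0.54 0.01] w60.0 ff0.0
grip t11.7 tcp [523.6 100.   17.5] F [ 0.3 -1.1  1.2] M [ 0.05  0.33 -0.09] w29.7 ff40.0
stage t14.5 tcp [ 590.6 -171.3  105.8] F [ 0.2 -0.5 -0.7] M [0.1  0.62 0.  ] w29.9 ff40.0
[ 586.67493405 -170.9545417   124.34452066] [array([388.32599955, 225.48202836]), array([258.87924038, 189.15916268])]
```

View pics/c5.png

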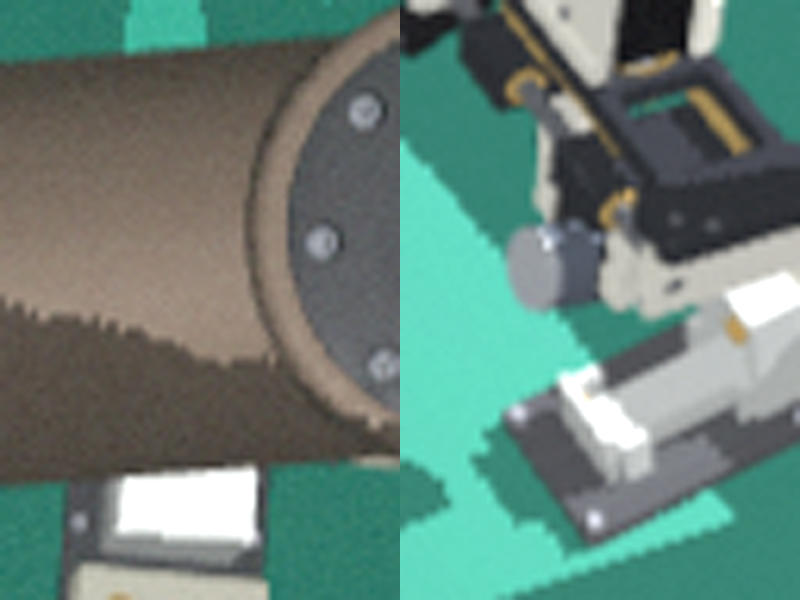

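The end pointing to +x (scene crop (535,268)) also looks plain. I need to compare the two end faces with the contrast stretched.

```bash
python3 - <<'E'
from h import *
a=cv2.imread("pics/scene1.png");b=cv2.imread("pics/scene2.png")
P1=(348,250)
g=np.array([586.67,-170.95,94.3]);x,y=proj("scene",g).astype(int);P2=(x-32+int(135/6.25),y-48+int(268/6.25));print(P2)
o=[]
for im,p in((a,P1),(b,P2)):
    c=im[p[1]-14:p[1]+14,p[0]-14:p[0]+14]
    c=np.clip((c.astype(float)-60)*2.2,0,255).astype("uint8")
    o.append(cv2.resize(c,(400,400),interpolation=cv2.INTER_CUBIC))
cv2.imwrite("pics/c6.png",np.hstack(o))
E
```

```text
(np.int64(248), np.int64(190))
```

View pics/c6.png

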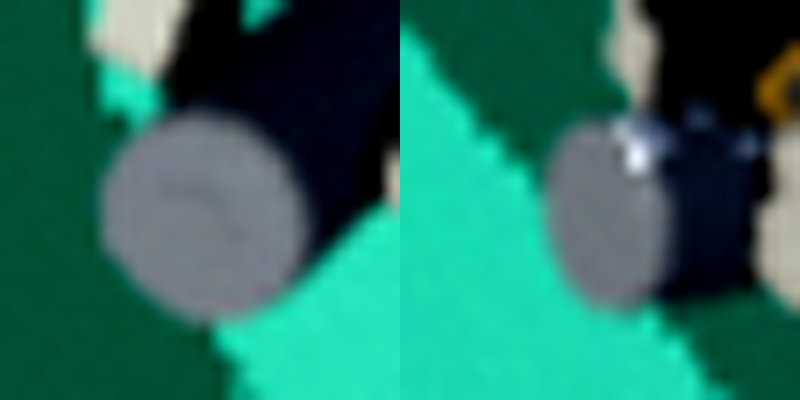

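The first end (tool +x) shows a faint button arc around (225,195) with the right radius. This one is smooth, so the button is on tool +x. I'll go back to the stand, regrasp with the opposite lean, then stage with the end reversed.

```bash
cat >> h.py <<'E'
def cellpose(fx,fz,th,fy=0.,off=35.):
    g=BAY+U*(fx+off*np.cos(th))+V*fy+np.array([0,0,fz+off*np.sin(th)])
    return tool(g,YF,th-DEL)
E
python3 - <<'E'
from h import *
c=np.array([522.7,100.5,36]);yaw=D(-29.6);a=np.array([np.cos(yaw),np.sin(yaw),0])
p,q=tool(c-3*a,yaw,DEL)
bot.move_ptp(p+[0,0,110],q)
bot.line_to(p+[0,0,20],150)
bot.line_to(p+[0,0,.3],40); st("set")
bot.move_gripper(60,30)
p,q=tool(c-3*a,yaw,-DEL); bot.line_to(p,60,ori=q)
bot.move_gripper(25,40); st("grip")
bot.line_to(p+[0,0,110],150)
bot.move_ptp(*cellpose(-8,110,D(24)));bot.pause(.3); s=st("stage")
print(cellpose(-8,110,D(24))[0])
b=bot.camera("scene")[:,:,::-1];cv2.imwrite("pics/scene3.png",b)
R=Ro.from_quat(s["eef_rot"]).as_matrix();g=s["tcp_pos"]-19*R[:,2]
ax=U*np.cos(D(24))+[0,0,np.sin(D(24))]
P=proj("scene",g+32.5*ax);print(P,proj("scene",g))
x,y=P.astype(int);cc=b[y-14:y+14,x-14:x+14]
cc=np.clip((cc.astype(float)-60)*2.2,0,255).astype("uint8")
e=b[y-20:y+60,x-20:x+60]
cv2.imwrite("pics/c7.png",np.hstack([cv2.resize(k,(400,400),interpolation=cv2.INTER_CUBIC) for k in(cc,e)]))
E
```

```text
set t17.6 tcp [523.4  99.8  17.5] F [-0.1 -0.4  0.9] M [0.31 0.9  0.02] w30.0 ff40.0
grip t20.2 tcp [516.6 104.   17.6] F [-1.   0.3  2.9] M [-0.11 -0.04  0.05] w29.9 ff40.0
stage t22.5 tcp [ 590.9 -171.   105.7] F [-0.8  0.7 -1.1] M [ 0.07  0.74 -0.04] w30.2 ff40.0
[ 590.52235768 -171.68521745  105.65097809]
[247.23156598 191.11100831] [258.86561099 189.3218192 ]
```

View pics/c7.png

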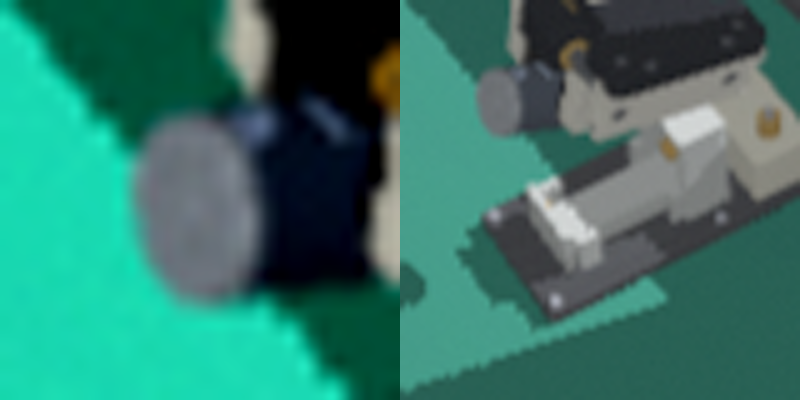

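In this orientation the face shows no clear relief either. I'll turn it to face the camera and average some frames to settle which end it is.

```bash
python3 - <<'E'
from h import *
g0=BAY+[20,20,140]
for yw,th in((50,16),(40,16),(40,12),(30,12),(20,12)):
    p,q=tool(g0,D(yw),D(th))
    if bot.solve_ik(p,q) is not None: break
print(yw,th)
bot.move_ptp(p,q);bot.pause(.2);s=st("show")
b=np.mean([bot.camera("scene").astype(float) for _ in range(12)],0)[:,:,::-1]
np.save("avg.npy",b)
th+=12
ax=np.array([np.cos(D(yw))*np.cos(D(th)),np.sin(D(yw))*np.cos(D(th)),np.sin(D(th))])
P=proj("scene",g0+32.5*ax);x,y=P.astype(int);print(P,P-proj("scene",g0+35*ax))
cc=b[y-14:y+14,x-14:x+14]
a=cv2.imread("pics/scene1.png")[236:264,334:362].astype(float)
f=lambda k:cv2.resize(np.clip((k-85)*4,0,255).astype("uint8"),(400,400),interpolation=cv2.INTER_CUBIC)
cv2.imwrite("pics/c8.png",np.hstack([f(a),f(cc)]))
E
```

```text
50 16
show t23.9 tcp [ 585.9 -145.1  121.7] F [-1.2  0.7 -1.6] M [-0.89  0.63  0.  ] w30.3 ff40.0
[263.2015244 195.5464285] [ 0.13643492 -0.44772954]
```

View pics/c8.png

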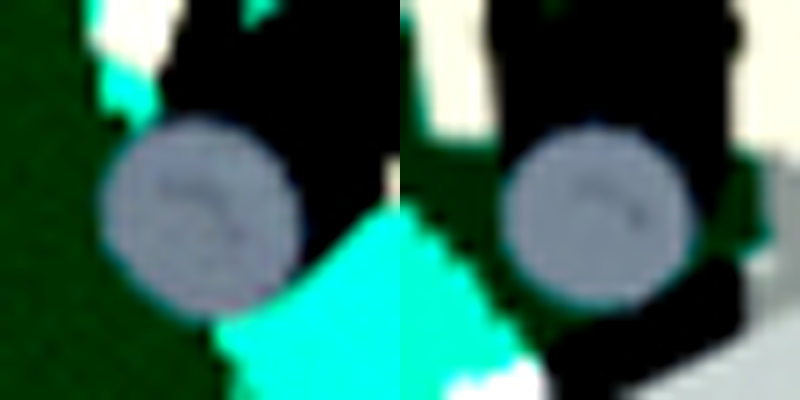

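The same arc shows again at (610,200), so this is the button end and the end is now the right way round. Next is staging, lowering at 24° and feeling for the spring.

```bash
cat >> h.py <<'E'
def F(n=6):
    f=[]
    for _ in range(n): bot.pause(.02); f.append(bot.read_state()["contact_force"])
    f=np.mean(f,0); return np.array([f@U,f@V,f[2]])
def go(fx,fz,thd,v=30,fy=0.):
    p,q=cellpose(fx,fz,D(thd),fy); bot.line_to(p,v,ori=q)
E
python3 - <<'E'
from h import *
bot.move_ptp(*cellpose(-8,85,D(24)))
go(-8,50,24,100); go(-8,42,24,40); bot.pause(.2)
f0=F(10); print("base",f0.round(2)); np.save("f0.npy",f0)
go(-20,42,24,30); print(-20,(F()-f0).round(2))
x=-20
while x>-36:
    x-=1; go(x,42,24,20); f=F()-f0; print(x,f.round(2),flush=True)
    if f[0]>1.6 or np.linalg.norm(f)>4: break
s=st("touch"); print(cellpose(x,42,D(24))[0])
E
```

```text
base [-0.01  0.06 -1.43]
-20 [-0.19  0.15 -0.08]
-21 [-0.02  0.04  0.44]
-22 [-0.21 -0.01 -0.12]
-23 [ 0.08 -0.04 -0.21]
-24 [-0.18  0.22  0.55]
-25 [-0.49 -0.01  0.2 ]
-26 [0.15 0.23 0.25]
-27 [-0.03 -0.08  0.32]
-28 [0.08 0.01 0.36]
-29 [ 0.15 -0.23  0.5 ]
-30 [0.24 0.34 0.32]
-31 [-0.19 -0.25  0.03]
-32 [-0.12 -0.12  0.37]
-33 [ 0.7  -0.35  0.18]
-34 [ 2.04 -0.29  0.74]
touch t32.5 tcp [ 565.1 -169.4   37.9] F [ 1.7 -0.7 -0.6] M [-0.15 -0.06 -0.03] w29.8 ff40.0
[ 564.61737998 -169.46437745   37.65097809]
```

```bash
python3 - <<'E'
from h import *
f0=np.load("f0.npy")
for x in(-35.5,-37,-38.5,-39.5,-40.2):
    go(x,41.5,24,25); f=F(4)-f0; print(x,f.round(2),flush=True)
    if f[0]>7 or np.linalg.norm(f)>9: print("STOP");break
else:
    for th,z in((20,41.3),(17,41),(14,40.8)):
        go(-40.3,z,th,25); f=F(4)-f0; print(th,f.round(2),flush=True)
        if f[0]>8 or np.linalg.norm(f)>9: print("STOP");break
st()
E
```

```text
-35.5 [ 2.7  -0.75  1.78]
-37 [ 3.46 -0.45  3.26]
-38.5 [ 4.46 -0.51  3.47]
-39.5 [ 4.85 -0.35  3.46]
-40.2 [ 4.71 -0.33  3.64]
20 [4.59 1.08 4.73]
17 [4.65 0.96 5.22]
14 [5.22 0.97 4.51]
 t35.0 tcp [ 557.4 -168.8   30.2] F [5.5 0.8 3.3] M [ 0.11 -1.78  0.06] w30.0 ff40.0
```

```bash
python3 - <<'E'
from h import *
f0=np.load("f0.npy")
for th,z in((12,40.8),(10,40.7),(8,40.7),(6,40.6),(4,40.6),(2,40.5),(0.5,40.4)):
    go(-40.5,z,th,25); f=F(4)-f0; print(th,f.round(2),flush=True)
    if f[0]>8.5 or f[0]<1.5 or f[2]>9 or np.linalg.norm(f)>11: print("STOP");break
st()
E
```

```text
12 [4.86 0.19 4.03]
10 [4.97 0.46 4.46]
8 [5.23 0.37 3.46]
6 [5.39 0.01 4.2 ]
4 [4.9  0.07 3.16]
2 [ 5.37 -0.62  3.2 ]
0.5 [ 5.25 -1.27  2.27]
 t37.2 tcp [ 553.2 -168.6   21.7] F [ 5.2 -2.6 -0.1] M [-0.56 -2.56  0.  ] w29.6 ff40.0
```

```bash
python3 - <<'E'
from h import *
f0=np.load("f0.npy")
for z in(40.0,39.5,39,38.5,38,37.5,37):
    go(-40.5,z,0,20); f=F(4)-f0; print(z,f.round(2),flush=True)
    if f[2]>7 or np.linalg.norm(f)>11: break
zl=z
for x in(-39.5,-38.5,-37.5,-36.5):
    go(x,zl,0,20); f=F(4)-f0; print("x",x,f.round(2),flush=True)
    if f[0]<2 or np.linalg.norm(f)>11: break
s=st(); R=Ro.from_quat(s["eef_rot"]).as_matrix();print("grasp",s["tcp_pos"]-19*R[:,2])
E
```

```text
40.0 [ 3.71 -0.32  5.94]
39.5 [2.58 0.56 9.01]
x -39.5 [ 0.74  1.01 11.22]
 t38.2 tcp [ 553.1 -168.6   21.5] F [0.8 1.6 9.7] M [ 0.19 -0.15 -0.09] w29.9 ff40.0
grasp [ 557.02692157 -168.9032853    40.05763056]
```

Both contacts are felt and the grasp height is 40.06 mm, so the cell is on the floor with its button at the wall. Releasing and checking.

```bash
python3 - <<'E'
from h import *
bot.move_gripper(70); s=st("open")
R=Ro.from_quat(s["eef_rot"]).as_matrix()
bot.line_to(s["tcp_pos"]-90*R[:,2],100); 
p=bot.read_state()["tcp_pos"]; bot.line_to(p+[0,0,90],150)
bot.move_ptp([480,150,260],tool([0,0,0],D(-20),0)[1]); st("away")
o=[]
for n,z in(("top",None),("scene",None)):
    b=bot.camera(n)[:,:,::-1];cv2.imwrite(f"pics/{n}4.png",b)
    x,y=proj(n,BAY+[0,0,40]).astype(int);o.append(cv2.resize(b[y-32:y+32,x-32:x+32],(400,400),interpolation=cv2.INTER_CUBIC))
cv2.imwrite("pics/c9.png",np.clip(np.hstack(o)*1.4,0,255).astype("uint8"))
E
```

```text
open t39.0 tcp [ 554.2 -168.6   20.9] F [-0.4 -0.2  0.4] M [-0.06 -0.66 -0.04] w69.8 ff0.0
away t42.1 tcp [480.1 149.6 259.5] F [ 0.5 -0.4  0.5] M [-0.02 -0.03 -0.01] w70.4 ff0.0
```

View pics/c9.png

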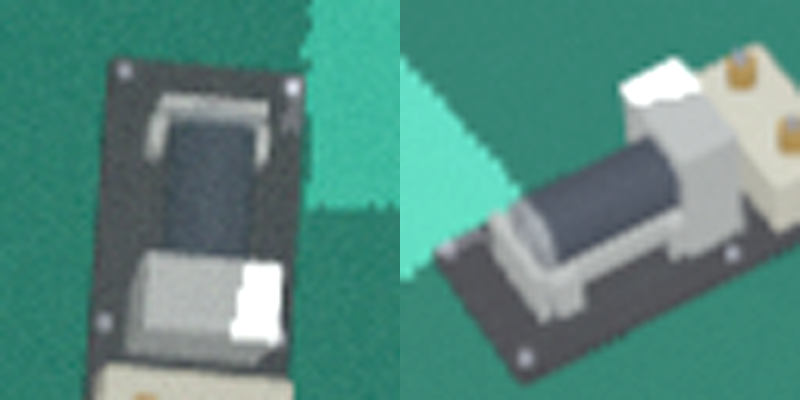

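The cell lies level and centred between the rails, behind the end wall (top crop 207,185; scene crop 600,200).

```bash
python3 -c "
from plant import bot
print(bot.close_job())"
```

```text
the job is handed in; nothing more can be done
None
```

The cell is in the test fixture, and I handed the job in at about 42 s: the last picture shows it level and centred with its button end behind the end wall, released, and no measured contact force passed about 12 N; the hand-in returned no verdict, and I did not re-check the spool, jar or screwdriver, though the arm never worked near them.

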